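# Unlock the eccentric cam and close the ingot mould

### The arm

A 6-joint arm with a two-finger parallel gripper is mounted at the origin on the work surface. World frame = base frame: x ahead of the robot, y to its left, z up, the work surface at z = 0. Lengths are in m, angles in rad, forces in N, time in s.
With the tool pointing down it reaches from about 0.35 to 0.85 m from the base axis. Payload 8.1 kg.
Tool frame: the origin (TCP) lies midway between the tips of the shut fingers; the grasp point (between the pads) lies bot.pinch_z behind it (bot.pinch_z is the distance from the TCP to the grasp point, in m); z points along the fingers, x is the direction in which the jaws open and shut, and the axes are right-handed (so a half turn about z gives the same grasp; the last joint's range is limited). The gripper opens to 93 mm and grips with 3 to 60 N. Pads are 15 mm wide; open, the fingers measure 128 mm over their backs; the gripper's body (75 mm by 188 mm) begins 65 mm behind the grasp point.
Start: joints at [-1.231, 0.13, 1.488, -0, 1.523, -0.085], TCP at [0.247, -0.547, 0.219] pointing down, gripper open.
Joint ranges: [-2.96, 2.96], [-0.89, 2.26], [0.02, 2.5], [-1.34, 4.48], [0, 2.73], [-2.66, 2.66]. Speed limits (rad/s): [2.39, 2.39, 2.79, 3.14, 3.14, 3.14].

### API

Orientations are given as a 3x3 rotation matrix whose columns are the frame's x, y, z axes.
In Python, from plant import monitor, grab_frame, order, bot gives the robot as it stands.
- The arm moves only by the shell command python3 -m creep 'ROWS' [FORCE]. ROWS is JSON, a list of rows, each an object of numbers: "dx", "dy", "dz": the shift along the tool's x, y, z in m; "rx", "ry", "rz": the turn, a rotation vector about the tool's x, y, z in rad; "claw": the finger opening in m, from 0 to 0.093. A call has exactly 5 rows; each row shifts and turns the pose as measured when the row begins, along the tool's axes as they then stand; what a row does not reach is not made up. A row lasts 1/12 s, in which the tool goes at most 41.7 mm and 7.16 degrees, less where a joint would pass 70% of its speed; a pose out of reach is approached as far as the arm can. A call with a gripper value outside its range is refused whole. The fingers move at their own pace and stop on an object; FORCE is the grip in N (left out, the last holds). Time passes only in rows, so rows that do not move let the fingers close, or fill a call up. It gives the time, the measured TCP pose, the force and the opening at its end, in the units of the state.
- monitor.state(): the state, without advancing time (a new reading comes with each control period).
- grab_frame(name): name is "scene" or "side" or "wrist"; returns a dict with "img" (384x512x3 uint8, red, green, blue), "range_z" (384x512 float32, m along the optical axis (not along the pixel's ray), 0 where there is no reading), "camera_matrix" (3x3 intrinsics, pixels), "origin" and "rotation" of the camera in the world. Camera axes: x right, y up, looking along -z (the intrinsics and any distortion apply to the point x, -y, -z); pixel columns grow to the right and rows downward; lengths in m; the calibration is good to about 2 mm. The wrist camera is an equidistant fisheye: a pixel r from the principal point sees the ray r / f radians off the axis. A picture is of the moment at which its call begins.
- order.job_done(): hands the job in, once; it reports no verdict.
The state is a dict: "time": time; "joints": joint angles; "qvel": joint speeds; "joint_efforts": joint torques, N m; "eef_pos": TCP position; "tool_rot": TCP orientation; "contact_force": force on the tool from outside, world axes, zero at the start; "moment": the same for the moment, N m; "gripper_width": finger opening in m.
Only numpy, scipy, OpenCV 4.12 (cv2) and the standard library are available. Lean on these libraries where they do the work, as an engineer would, in place of code of your own. Each camera call takes 0.05 s, during which the arm holds its last target.

### The job

Close the two-part ingot mould: push the cam's handle round with the fingertips, without gripping it, until the cam's low point faces the slide's follower arm, and only then push the sliding mould half forward until it is fully home against the fixed half. Leave the crucibles, the flask and the tongs where they are.

Things in the scene. Friction and masses are not known exactly. Their poses are not given: they have to be found in the camera images.
- fixture: Ingot mould on a dark cast-iron base plate 290 mm long (x from -140 to +150 mm), 210 mm wide (y) and 12 mm thick, fixed to the counter. Origin: at counter height, 5 mm off the plate's middle. Its +x is the slide's forward direction, +y is the cam's side, z is up. The cam's fixed upright pivot is at x = +55, y = +55 mm.
- mould_face (a point): Centre of the joint face of the fixed mould half, 36 mm over the counter; the face looks to the fixture's -x. The half is an aluminium-alloy block 50 x 95 x 48 mm (x, y, z), fixed on the plate, top at 60 mm. The sliding half closes against this face.
- slide (a joint): Travel (m) of the sliding mould half along the fixture's +x: 0 fully back, 0.040 fully home (faces meet, hard stop). Alloy block 90 x 95 x 46 mm (x, y, z), top 60 mm over the counter, with a follower arm (107 mm in x, top at 35 mm) reaching 75 mm out of its +y side. About 3 N move it; it stays where left. Until the cam is at its low point the arm's flat front runs into the cam's rim, which does not give way.
- cam (a joint): Cam angle (rad), counter-clockwise from above. 0 = low point: handle points along the fixture's +x, away from the slide, thin side of the disc to the follower arm; 1.57: handle along +y. Starts at 1.4 to 2.2, range -0.5 to 2.4, no stop or click at 0, stays where left. Grey steel disc, 80 mm diameter, 16 mm thick, top 32 mm over the counter, centre 22 mm off the pivot on the handle's side.
- cam_pivot (a point): Point on the cam's pivot axis, 54 mm over the counter, at half the height of the handle bar.
- handle_push (a point): Point inside the cam's straight steel handle bar, 85 mm out from the pivot axis, at half its height (54 mm over the counter). The bar is 14 mm wide and 24 mm high (from 42 to 66 mm over the counter) and runs level from 20 mm behind the pivot to 125 mm out. About 3 N across the bar here turn the cam.
- slide_rear (a point): Centre of the flat rear face of the sliding mould half (95 mm wide, 46 mm high), 37 mm over the counter; the face looks to the fixture's -x.
- crucible_a: Loose graphite crucible, an open cup 60 mm across and 65 mm high; origin under its foot. Not to be moved.
- crucible_b: Another like it, loose. Origin under its foot. Not to be moved.
- flask: Loose cast-iron casting flask, an upright tube of 72 mm diameter (80 mm foot) and 80 mm high; origin under its foot. Not to be moved.
- tongs: Loose steel tongs lying flat, 240 mm long along their own x, about 50 mm wide, 10 mm high; origin near the middle, on the counter. Not to be moved.

How it is judged:
By the outcome, as a careful person would: the job done as asked, in the order asked, and still so for the second after the job is handed in, with the robot touching nothing.
It also fails if it takes over 59 s, if anything falls off the work surface, if the arm or the gripper's body presses on something with over 40 N, if the wrist force passes 120 N, or if a joint passes its speed limit or range.

## Working session

There is one attempt and no reset: what is moved stays moved. The work goes in short steps, Python scripts to look and compute and a shell command to move; the robot and the scene stay as the last step left them, time stands still between calls to the robot, and variables do not carry over. Pictures are saved under pics/ and viewed, and the job is handed in when it is done.

```bash
ls; mkdir -p pics
python3 - <<'E'
from plant import monitor, grab_frame, bot
import cv2
s=monitor.state();print(s['time'],s['eef_pos'],s['tool_rot'],s['gripper_width'],bot.pinch_z)
for n in ['scene','side','wrist']:
    f=grab_frame(n);cv2.imwrite(f'pics/{n}0.png',f['img'][:,:,::-1]);print(n,f['camera_matrix'].tolist(),f['origin'],f['rotation'].tolist(), [k for k in f])
E
```

```text
pics
0.0 [ 0.24708419 -0.54614223  0.21759103] [[ 4.12122002e-01 -9.11128446e-01 -6.40552697e-04]
 [-9.11126869e-01 -4.12122483e-01  1.69913877e-03]
 [-1.81211984e-03 -1.16627699e-04 -9.99998351e-01]] 0.09276046362144758 0.0188
scene [[439.5872896177573, 0.0, 259.471730041347], [0.0, 439.5872896177573, 182.7995913983659], [0.0, 0.0, 1.0]] [1.0604381  0.39950185 0.90770226] [[-0.652026346261085, -0.6068544394143169, 0.45452099307353727], [0.7579956432131144, -0.5355299955146161, 0.37235766243499296], [0.01744272488335722, 0.5873119386384464, 0.8091726874291996]] ['img', 'range_z', 'camera_matrix', 'origin', 'rotation']
side [[375.9570085988877, 0.0, 251.65095276716738], [0.0, 375.9570085988877, 190.7159531883334], [0.0, 0.0, 1.0]] [ 0.35463433 -0.43267394  0.66061412] [[0.8792129682970908, 0.36239549288444367, -0.30927991062346744], [-0.47634406632410414, 0.6563993436248053, -0.5850096000637444], [-0.008993712027649328, 0.6616716772130765, 0.7497397579947311]] ['img', 'range_z', 'camera_matrix', 'origin', 'rotation']
wrist [[297.3186396354542, 0.0, 254.19866325187306], [0.0, 297.3186396354542, 189.3960245220781], [0.0, 0.0, 1.0]] [ 0.3192224  -0.51477566  0.38328933] [[0.4125705468808814, 0.8741646376661435, 0.2561673868790266], [-0.9109248045172372, 0.39630426541082614, 0.11471237828768449], [-0.0012427234776282345, -0.2806761754606255, 0.9598017191936847]] ['img', 'range_z', 'camera_matrix', 'origin', 'rotation']
```

View pics/scene0.png

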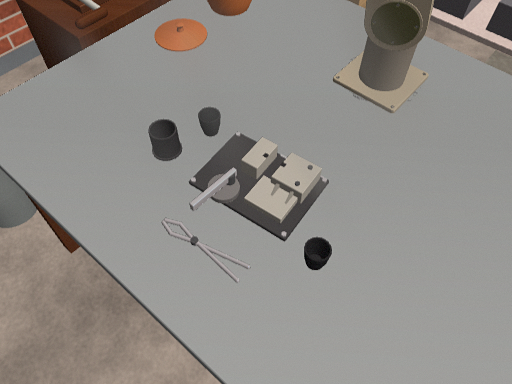

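View pics/side0.png

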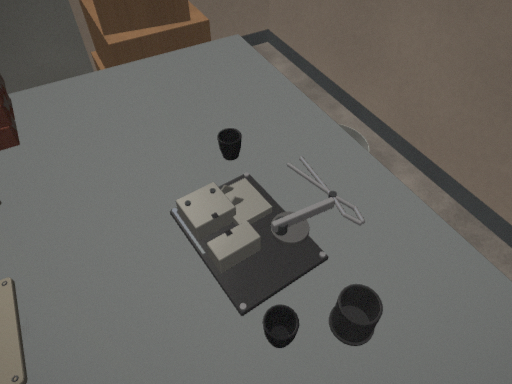

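```bash
cat > h.py <<'E'
import numpy as np,cv2
from plant import monitor, grab_frame, bot
def cloud(f):
    K=f['camera_matrix'];z=f['range_z'];v,u=np.mgrid[:z.shape[0],:z.shape[1]]
    p=np.stack([(u-K[0,2])/K[0,0]*z,-(v-K[1,2])/K[1,1]*z,-z],-1)
    return p@np.array(f['rotation']).T+f['origin']
def proj(f,P):
    K=f['camera_matrix'];p=(np.array(P)-f['origin'])@np.array(f['rotation'])
    return K[0,2]+K[0,0]*p[...,0]/-p[...,2],K[1,2]-K[1,1]*p[...,1]/-p[...,2]
def ray(f,uv,h):
    K=f['camera_matrix'];d=np.array([(uv[0]-K[0,2])/K[0,0],-(uv[1]-K[1,2])/K[1,1],-1])@np.array(f['rotation']).T
    o=np.array(f['origin']);return o+d*(h-o[2])/d[2]
E
python3 - <<'E'
from h import *
for n,c in (('scene',(140,90,200,200)),('side',(160,110,230,240))):
    f=grab_frame(n);P=cloud(f)
    x,y,w,h=c
    img=f['img'][y:y+h,x:x+w,::-1];s=min(800/w,600/h)
    img=cv2.resize(img,None,fx=int(s),fy=int(s),interpolation=cv2.INTER_CUBIC);cv2.imwrite(f'pics/{n}_crop.png',np.clip(img*1.5,0,255).astype(np.uint8))
    print(n,int(s), (f['range_z']>0).mean())
    if n=='scene': pts=[(209,113),(165,128),(260,150),(297,172),(270,195),(195,203),(228,178),(317,245),(195,240),(191,180),(326,183),(284,233),(238,136),(0,0)]
    else: pts=[(230,137),(205,200),(247,200),(235,242),(279,220),(325,206),(358,305),(280,322),(332,194),(100,200)]
    for q in pts: print(q,P[q[1],q[0]].round(3))
    print('base',proj(f,[0,0,0]),proj(f,[.247,-.546,.217]))
E
```

```text
scene 3 0.9959971110026041
(209, 113) [ 0.49  -0.253  0.048]
(165, 128) [ 0.608 -0.298  0.05 ]
(260, 150) [ 0.505 -0.057  0.059]
(297, 172) [0.497 0.055 0.057]
(270, 195) [0.582 0.041 0.037]
(195, 203) [ 0.728 -0.061  0.065]
(228, 178) [ 0.623 -0.057  0.058]
(317, 245) [0.616 0.206 0.037]
(195, 240) [ 0.779 -0.016  0.015]
(191, 180) [ 0.665 -0.147  0.013]
(326, 183) [0.448 0.114 0.014]
(284, 233) [0.631 0.126 0.017]
(238, 136) [ 0.476 -0.16   0.011]
(0, 0) [ 0.342 -1.927 -0.376]
base (np.float64(379.5017465182626), np.float64(78.35617983225328)) (np.float64(191.38908589481673), np.float64(-21.198667604804683))
side 2 0.9962158203125
(230, 137) [0.65  0.238 0.039]
(205, 200) [0.505 0.061 0.059]
(247, 200) [0.591 0.036 0.036]
(235, 242) [ 0.513 -0.062  0.058]
(279, 220) [ 0.61  -0.063  0.066]
(325, 206) [ 0.714 -0.074  0.061]
(358, 305) [ 0.658 -0.263  0.015]
(280, 322) [ 0.518 -0.222  0.015]
(332, 194) [ 0.777 -0.024  0.012]
(100, 200) [ 0.308  0.227 -0.   ]
base (np.float64(-49.690748868583114), np.float64(356.47918632722076)) (np.float64(192.49803881259288), np.float64(847.2760136367028))
```

Run:
```python
from h import *
A=[]
for n in ('scene','side'):
    f=grab_frame(n);P=cloud(f);m=(P[...,0]>.4)&(P[...,0]<.85)&(abs(P[...,1])<.35)&(f['range_z']>0)
    for nm,lo,hi in (('plate',.0085,.016),('top',.054,.063),('handle',.0615,.075),('all',.03,.09)):
        mm=(m&(P[...,2]>lo)&(P[...,2]<hi)).astype(np.uint8)
        k,l,st,c=cv2.connectedComponentsWithStats(mm)
        for i in range(1,k):
            if st[i,4]<40: continue
            q=P[l==i]; r=cv2.minAreaRect(q[:,:2].astype(np.float32)*1000)
            print(n,nm,st[i,4],'c',np.round(r[0],0),'sz',np.round(r[1]),'a',round(r[2],1),'z',q[:,2].mean().round(4),'mean',q.mean(0).round(3))
```

```text
scene plate 3354 c [554. -18.] sz [212. 291.] a 5.8 z 0.0126 mean [ 0.572 -0.025  0.013]
scene plate 53 c [ 646. -258.] sz [25. 66.] a 53.7 z 0.0124 mean [ 0.646 -0.254  0.012]
scene plate 559 c [774.   1.] sz [ 46. 236.] a 4.2 z 0.0107 mean [0.777 0.007 0.011]
scene plate 56 c [627. 213.] sz [17. 28.] a 47.4 z 0.0113 mean [0.626 0.213 0.011]
scene top 56 c [ 501. -251.] sz [27. 52.] a 63.2 z 0.0592 mean [ 0.496 -0.253  0.059]
scene top 45 c [ 520. -222.] sz [17. 53.] a 43.7 z 0.0585 mean [ 0.522 -0.22   0.059]
scene top 57 c [ 618. -296.] sz [22. 59.] a 54.6 z 0.0586 mean [ 0.617 -0.3    0.059]
scene top 63 c [ 644. -258.] sz [26. 67.] a 55.8 z 0.0585 mean [ 0.644 -0.253  0.058]
scene top 578 c [512. -54.] sz [97. 52.] a 6.2 z 0.06 mean [ 0.514 -0.052  0.06 ]
scene top 1080 c [500.  54.] sz [98. 91.] a 6.5 z 0.0602 mean [0.503 0.056 0.06 ]
scene top 110 c [673. -59.] sz [ 11. 130.] a 84.9 z 0.0586 mean [ 0.675 -0.058  0.059]
scene top 62 c [622. 212.] sz [22. 48.] a 25.0 z 0.0582 mean [0.618 0.213 0.058]
scene handle 117 c [ 506. -236.] sz [58. 58.] a 31.1 z 0.0649 mean [ 0.506 -0.2
[... 2472 characters left out ...]
67  0.065]
side handle 169 c [ 646. -269.] sz [30. 62.] a 34.8 z 0.0681 mean [ 0.653 -0.267  0.068]
side handle 160 c [ 614. -290.] sz [31. 70.] a 30.2 z 0.0683 mean [ 0.607 -0.293  0.068]
side handle 337 c [ 507. -238.] sz [58. 58.] a 18.0 z 0.0643 mean [ 0.507 -0.238  0.064]
side all 498 c [639. 216.] sz [60. 58.] a 10.4 z 0.0508 mean [0.637 0.216 0.051]
side all 4678 c [543.  13.] sz [170. 182.] a 6.1 z 0.0503 mean [0.525 0.009 0.05 ]
side all 1296 c [663. -56.] sz [140.  78.] a 17.2 z 0.0486 mean [ 0.65  -0.072  0.049]
side all 1504 c [ 631. -279.] sz [71. 71.] a 36.8 z 0.0612 mean [ 0.631 -0.281  0.061]
side all 794 c [ 507. -238.] sz [59. 58.] a 18.8 z 0.054 mean [ 0.508 -0.237  0.054]
```

View pics/scene_crop.png

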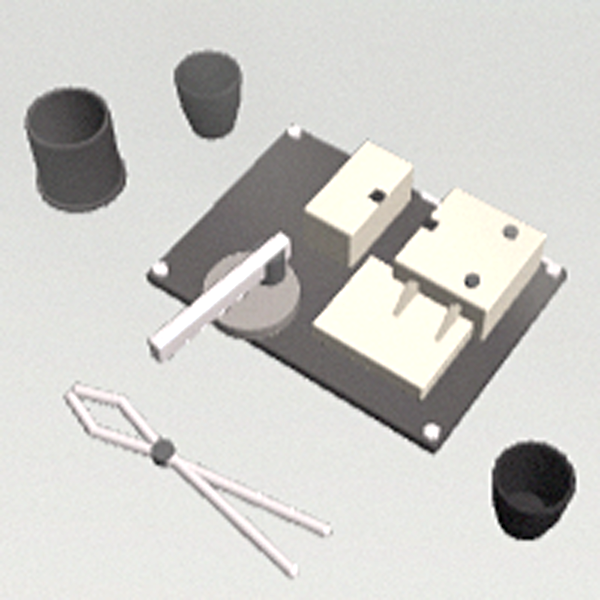

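View pics/side_crop.png

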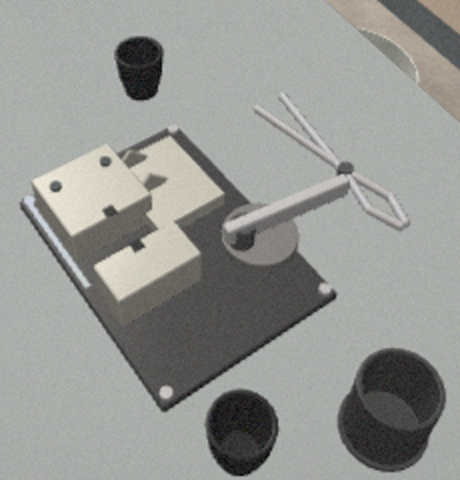

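Both depth views agree. The plate centre is at (0.554, -0.019) with fixture +x at -83.9° in the world. The pivot is near (0.614, -0.063) and the handle points at about +1° in the world, so the cam is at about 1.48 rad. I'll turn the tool so its x lies along the handle, with the fingers shut.

```bash
python3 -m creep '[{"rz":-0.116,"claw":0},{"rz":-0.116,"claw":0},{"rz":-0.116,"claw":0},{"rz":-0.116,"claw":0},{"rz":-0.116,"claw":0}]' 20
python3 -m creep '[{"rz":-0.116,"claw":0},{"rz":-0.116,"claw":0},{"rz":-0.116,"claw":0},{"rz":-0.116,"claw":0},{"rz":-0.116,"claw":0}]'
```

```text
$[0]: bad value
$[0]: bad value
```

```bash
python3 -m creep '[{"dx":0,"dy":0,"dz":0,"rx":0,"ry":0,"rz":-0.116,"claw":0},{"dx":0,"dy":0,"dz":0,"rx":0,"ry":0,"rz":-0.116,"claw":0},{"dx":0,"dy":0,"dz":0,"rx":0,"ry":0,"rz":-0.116,"claw":0},{"dx":0,"dy":0,"dz":0,"rx":0,"ry":0,"rz":-0.116,"claw":0},{"dx":0,"dy":0,"dz":0,"rx":0,"ry":0,"rz":-0.116,"claw":0}]' 20
```

```text
time: 0.77
eef_pos: [0.2472, -0.5464, 0.2181]
tool_rot: [[0.855, -0.519, -0.0], [-0.519, -0.855, 0.001], [-0.001, -0.001, -1.0]]
contact_force: [-0.9, -0.9, -0.6]
gripper_width: 0.0641
```

```bash
python3 -m creep '[{"dx":0,"dy":0,"dz":0,"rx":0,"ry":0,"rz":-0.116,"claw":0},{"dx":0,"dy":0,"dz":0,"rx":0,"ry":0,"rz":-0.116,"claw":0},{"dx":0,"dy":0,"dz":0,"rx":0,"ry":0,"rz":-0.116,"claw":0},{"dx":0,"dy":0,"dz":0,"rx":0,"ry":0,"rz":-0.116,"claw":0},{"dx":0,"dy":0,"dz":0,"rx":0,"ry":0,"rz":-0.116,"claw":0}]' 20
python3 -m creep '[{"dx":0.025,"dy":-0.03,"dz":0,"rx":0,"ry":0,"rz":0,"claw":0},{"dx":0.025,"dy":-0.03,"dz":0,"rx":0,"ry":0,"rz":0,"claw":0},{"dx":0.025,"dy":-0.03,"dz":0,"rx":0,"ry":0,"rz":0,"claw":0},{"dx":0.025,"dy":-0.03,"dz":0,"rx":0,"ry":0,"rz":0,"claw":0},{"dx":0.025,"dy":-0.03,"dz":0,"rx":0,"ry":0,"rz":0,"claw":0}]'
```

```text
time: 1.18
eef_pos: [0.2472, -0.5463, 0.2179]
tool_rot: [[0.998, 0.064, -0.0], [0.064, -0.998, 0.001], [-0.0, -0.001, -1.0]]
contact_force: [-0.6, 0.1, -0.4]
gripper_width: 0.0305
time: 1.6
eef_pos: [0.3591, -0.3882, 0.2165]
tool_rot: [[0.998, 0.066, -0.002], [0.066, -0.998, -0.0], [-0.002, 0.0, -1.0]]
contact_force: [0.4, -0.7, -0.0]
gripper_width: 0.001
```

```bash
for i in 1; do python3 -m creep '[{"dx":0.026,"dy":-0.025,"dz":0.003,"rx":0,"ry":0,"rz":0,"claw":0},{"dx":0.026,"dy":-0.025,"dz":0.003,"rx":0,"ry":0,"rz":0,"claw":0},{"dx":0.026,"dy":-0.025,"dz":0.003,"rx":0,"ry":0,"rz":0,"claw":0},{"dx":0.026,"dy":-0.025,"dz":0.003,"rx":0,"ry":0,"rz":0,"claw":0},{"dx":0.026,"dy":-0.025,"dz":0.003,"rx":0,"ry":0,"rz":0,"claw":0}]'; done
python3 -m creep '[{"dx":0.026,"dy":-0.025,"dz":0.003,"rx":0,"ry":0,"rz":0,"claw":0},{"dx":0.026,"dy":-0.025,"dz":0.003,"rx":0,"ry":0,"rz":0,"claw":0},{"dx":0.026,"dy":-0.025,"dz":0.003,"rx":0,"ry":0,"rz":0,"claw":0},{"dx":0.026,"dy":-0.025,"dz":0.003,"rx":0,"ry":0,"rz":0,"claw":0},{"dx":0.026,"dy":-0.025,"dz":0.003,"rx":0,"ry":0,"rz":0,"claw":0}]'
```

```text
time: 2.02
eef_pos: [0.4854, -0.247, 0.2029]
tool_rot: [[0.998, 0.065, 0.001], [0.065, -0.998, -0.003], [0.001, 0.003, -1.0]]
contact_force: [0.8, -1.0, -0.1]
gripper_width: 0.0002
time: 2.43
eef_pos: [0.6123, -0.1057, 0.1878]
tool_rot: [[0.998, 0.065, 0.003], [0.065, -0.998, -0.004], [0.003, 0.004, -1.0]]
contact_force: [0.6, -0.9, 0.3]
gripper_width: 0.0003
```

```bash
python3 -m creep '[{"dx":0.0185,"dy":-0.0165,"dz":0.006,"rx":0,"ry":0,"rz":0,"claw":0},{"dx":0.0185,"dy":-0.0165,"dz":0.006,"rx":0,"ry":0,"rz":0,"claw":0},{"dx":0.0185,"dy":-0.0165,"dz":0.006,"rx":0,"ry":0,"rz":0,"claw":0},{"dx":0.0185,"dy":-0.0165,"dz":0.006,"rx":0,"ry":0,"rz":0,"claw":0},{"dx":0.0185,"dy":-0.0165,"dz":0.006,"rx":0,"ry":0,"rz":0,"claw":0}]'
python3 - <<'E'
from h import *
for n in ('scene','side'):
    f=grab_frame(n);cv2.imwrite(f'pics/{n}1.png',cv2.convertScaleAbs(f['img'][90:290,140:400,::-1],alpha=1.4) if n=='scene' else f['img'][:,:,::-1])
E
```

```text
time: 2.85
eef_pos: [0.705, -0.0083, 0.1571]
tool_rot: [[0.998, 0.069, 0.006], [0.069, -0.998, -0.004], [0.005, 0.004, -1.0]]
contact_force: [0.2, -0.6, -0.1]
gripper_width: 0.0006
```

View pics/side1.png

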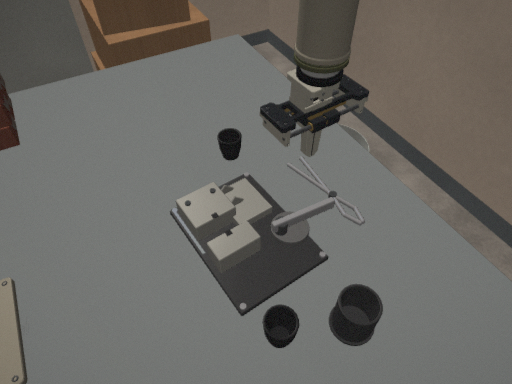

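The side view shows the shut fingers at about (312,145), clear of the handle at (305,213) and on its +y side. I'll lower them now.

```bash
python3 -m creep '[{"dx":0,"dy":0,"dz":0.022,"rx":0,"ry":0,"rz":0,"claw":0},{"dx":0,"dy":0,"dz":0.022,"rx":0,"ry":0,"rz":0,"claw":0},{"dx":0,"dy":0,"dz":0.022,"rx":0,"ry":0,"rz":0,"claw":0},{"dx":0,"dy":0,"dz":0.022,"rx":0,"ry":0,"rz":0,"claw":0},{"dx":0,"dy":0,"dz":0.02,"rx":0,"ry":0,"rz":0,"claw":0}]'
python3 - <<'E'
from h import *
for n in ('scene','side'):
    f=grab_frame(n);P=cloud(f);
    im=f['img'][80:300,130:400] if n=='scene' else f['img'][60:340,150:420]
    cv2.imwrite(f'pics/{n}2.png',cv2.resize(im[:,:,::-1],None,fx=2.1,fy=2.1,interpolation=cv2.INTER_CUBIC))
print(monitor.state()['eef_pos'])
E
```

```text
time: 3.37
eef_pos: [0.7107, -0.0066, 0.0509]
tool_rot: [[0.997, 0.074, 0.015], [0.074, -0.997, -0.005], [0.015, 0.006, -1.0]]
contact_force: [-0.9, 0.2, -0.4]
gripper_width: 0.0005
[ 0.70739908 -0.00643774  0.04695395]
```

View pics/side2.png

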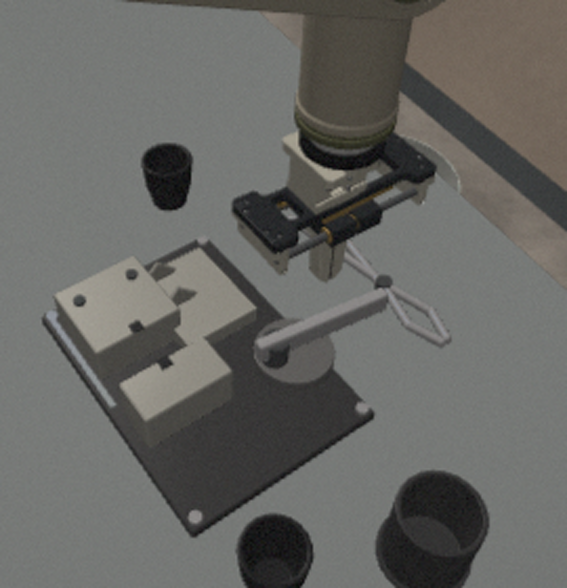

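View pics/scene2.png

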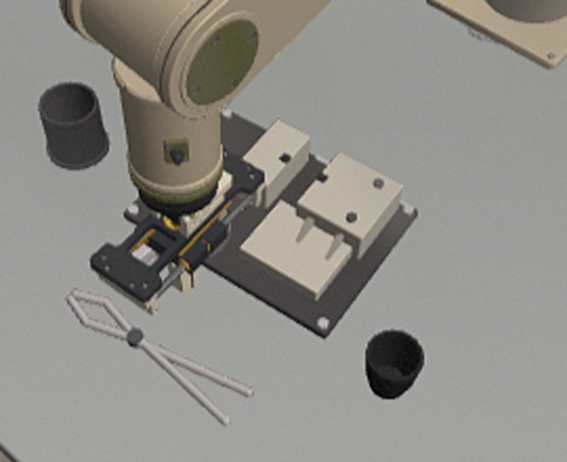

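```bash
python3 -m creep '[{"dx":-0.002,"dy":0.007,"dz":0,"rx":0,"ry":0,"rz":0.01,"claw":0},{"dx":-0.002,"dy":0.007,"dz":0,"rx":0,"ry":0,"rz":0.01,"claw":0},{"dx":-0.002,"dy":0.007,"dz":0,"rx":0,"ry":0,"rz":0.01,"claw":0},{"dx":-0.002,"dy":0.006,"dz":0,"rx":0,"ry":0,"rz":0.01,"claw":0},{"dx":0,"dy":0.004,"dz":0,"rx":0,"ry":0,"rz":0.01,"claw":0}]'
cat > st.py <<'E'
from h import *
s=monitor.state();p=np.array(s['eef_pos']);R=np.array(s['tool_rot'])
ex=np.array([.1063,-.9943]);ey=np.array([.9943,.1063]);O=np.array([.5535,-.0140]);pv=O+.055*ex+.055*ey
d=p[:2]-pv
yaw=np.degrees(np.arctan2(R[1,0],R[0,0]))
fy=np.degrees(np.arctan2(ex[1],ex[0]))
a=np.radians(yaw);hx=np.array([np.cos(a),np.sin(a)]);hy=np.array([-hx[1],hx[0]])
print('t',s['time'],'p',p.round(4),'yaw_fix',round(yaw-fy,2),'radial/offset in tool-yaw frame',(d@hx).round(4),(d@hy).round(4),'fix xy',((p[:2]-O)@ex).round(4),((p[:2]-O)@ey).round(4),'F',np.round(s['contact_force'],1),'tilt',R[:2,2].round(3))
E
python3 st.py
```

```text
time: 3.88
eef_pos: [0.7029, -0.0419, 0.0536]
tool_rot: [[1.0, 0.02, 0.014], [0.02, -1.0, -0.005], [0.014, 0.005, -1.0]]
contact_force: [-0.3, -0.5, -0.1]
gripper_width: 0.0003
t 3.8833 p [ 0.7029 -0.0419  0.0536] yaw_fix 85.03 radial/offset in tool-yaw frame 0.0893 0.0192 fix xy 0.0436 0.1456 F [-0.3 -0.5 -0.1] tilt [ 0.014 -0.005]
```

```bash
python3 -m creep '[{"dx":0.0005,"dy":0.009,"dz":0.002,"rx":0,"ry":0,"rz":0.06,"claw":0},{"dx":0.001,"dy":0.008,"dz":0.002,"rx":0,"ry":0,"rz":0.08,"claw":0},{"dx":0.001,"dy":0.008,"dz":0.002,"rx":0,"ry":0,"rz":0.08,"claw":0},{"dx":0.001,"dy":0.008,"dz":0.001,"rx":0,"ry":0,"rz":0.08,"claw":0},{"dx":0.001,"dy":0.008,"dz":0.001,"rx":0,"ry":0,"rz":0.08,"claw":0}]'; python3 st.py
```

```text
time: 4.3
eef_pos: [0.7054, -0.0838, 0.053]
tool_rot: [[0.929, -0.369, 0.022], [-0.369, -0.929, -0.001], [0.021, -0.008, -1.0]]
contact_force: [-1.5, 4.8, 0.2]
gripper_width: 0.0004
t 4.3 p [ 0.7054 -0.0838  0.053 ] yaw_fix 62.22 radial/offset in tool-yaw frame 0.0927 0.0143 fix xy 0.0855 0.1436 F [-1.5  4.8  0.2] tilt [ 0.022 -0.001]
```

```bash
python3 -m creep '[{"dx":0.000,"dy":0.008,"dz":0.002,"rx":-0.002,"ry":-0.005,"rz":0.085,"claw":0},{"dx":0.000,"dy":0.008,"dz":0.002,"rx":-0.002,"ry":-0.005,"rz":0.085,"claw":0},{"dx":0.000,"dy":0.008,"dz":0.002,"rx":-0.002,"ry":-0.005,"rz":0.085,"claw":0},{"dx":0.000,"dy":0.008,"dz":0.001,"rx":-0.002,"ry":-0.005,"rz":0.085,"claw":0},{"dx":0.000,"dy":0.008,"dz":0.001,"rx":-0.002,"ry":-0.005,"rz":0.085,"claw":0}]'; python3 st.py
```

```text
time: 4.72
eef_pos: [0.6902, -0.1192, 0.0528]
tool_rot: [[0.676, -0.737, 0.011], [-0.737, -0.676, 0.007], [0.002, -0.013, -1.0]]
contact_force: [3.5, 1.7, -1.0]
gripper_width: 0.0003
t 4.7167 p [ 0.6902 -0.1192  0.0528] yaw_fix 36.44 radial/offset in tool-yaw frame 0.093 0.018 fix xy 0.1191 0.1247 F [ 3.5  1.7 -1. ] tilt [0.011 0.007]
```

```bash
python3 -m creep '[{"dx":0.000,"dy":0.009,"dz":0.003,"rx":0.002,"ry":-0.003,"rz":0.06,"claw":0},{"dx":0.000,"dy":0.008,"dz":0.002,"rx":0.002,"ry":-0.003,"rz":0.07,"claw":0},{"dx":0.000,"dy":0.008,"dz":0.002,"rx":0.002,"ry":-0.003,"rz":0.07,"claw":0},{"dx":0.000,"dy":0.008,"dz":0.001,"rx":0.002,"ry":-0.003,"rz":0.07,"claw":0},{"dx":0.000,"dy":0.006,"dz":0.001,"rx":0.002,"ry":-0.003,"rz":0.07,"claw":0}]'; python3 st.py
python3 - <<'E'
from h import *
for n in ('scene','side'):
    f=grab_frame(n);P=cloud(f);
    im=f['img'][80:300,130:400] if n=='scene' else f['img'][60:340,150:420]
    cv2.imwrite(f'pics/{n}3.png',cv2.resize(im[:,:,::-1],None,fx=2.1,fy=2.1,interpolation=cv2.INTER_CUBIC))
E
```

```text
time: 5.13
eef_pos: [0.6646, -0.1442, 0.0515]
tool_rot: [[0.371, -0.928, 0.029], [-0.929, -0.37, 0.026], [-0.013, -0.036, -0.999]]
contact_force: [2.8, 1.0, -1.2]
gripper_width: 0.0005
t 5.1333 p [ 0.6646 -0.1442  0.0515] yaw_fix 15.66 radial/offset in tool-yaw frame 0.0943 0.0167 fix xy 0.1413 0.0966 F [ 2.8  1.  -1.2] tilt [0.029 0.026]
```

View pics/side3.png

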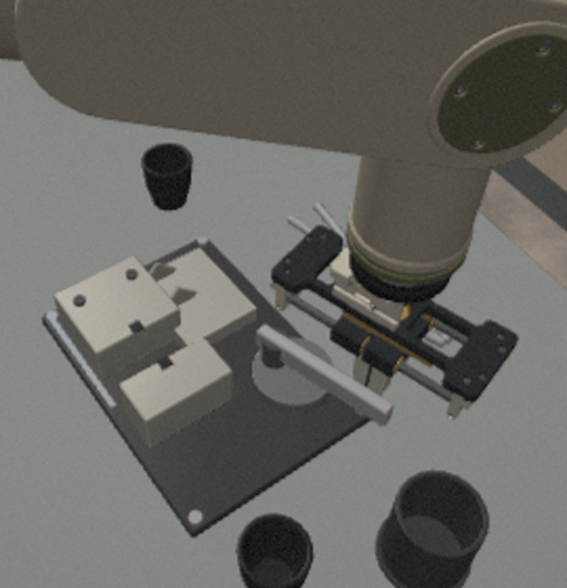

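```bash
cat > hm.py <<'E'
from h import *
import sys
ex=np.array([.1063,-.9943]);ey=np.array([.9943,.1063]);O=np.array([.5535,-.0140]);pv=O+.055*ex+.055*ey
for n in ('side','scene'):
    f=grab_frame(n);P=cloud(f);q=np.stack([(P[...,:2]-pv)@ex,(P[...,:2]-pv)@ey],-1);r=np.hypot(q[...,0],q[...,1])
    m=(P[...,2]>.0615)&(P[...,2]<.0715)&(r<.135)&(f['range_z']>0)&(q[...,1]>-.035)&(q[...,0]>-.03)
    k,l,st,c=cv2.connectedComponentsWithStats(m.astype(np.uint8));i=1+st[1:,4].argmax();
    Q=q[l==i].astype(np.float32);R=cv2.minAreaRect(Q*1000)
    v=cv2.fitLine(Q,cv2.DIST_HUBER,0,.001,.001).ravel()
    a=np.degrees(np.arctan2(v[1],v[0]))
    off=v[0]*v[3]-v[1]*v[2]  # line offset from pivot
    print(n,st[i,4],'rect',np.round(R[0],1),np.round(R[1],1),'line deg',round(a%180,2),'offset from pivot mm',round(off*1000,2))
    im=f['img'].copy();im[l==i]=(255,0,0);cv2.imwrite(f'pics/hm_{n}.png',im[:,:,::-1])
E
python3 hm.py
```

```text
side 550 rect [50.7 17.3] [143.5  29.5] line deg 16.99 offset from pivot mm -1.95
scene 268 rect [42.3 15.4] [131.3  33. ] line deg 20.56 offset from pivot mm -0.26
```

```bash
python3 -m creep '[{"dx":0.000,"dy":0.004,"dz":0.002,"rx":-0.008,"ry":0.003,"rz":0.03,"claw":0},{"dx":0.000,"dy":0.004,"dz":0.001,"rx":-0.008,"ry":0.003,"rz":0.035,"claw":0},{"dx":0.000,"dy":0.004,"dz":0.001,"rx":-0.008,"ry":0.003,"rz":0.035,"claw":0},{"dx":0.000,"dy":0.004,"dz":0.001,"rx":-0.008,"ry":0.003,"rz":0.035,"claw":0},{"dx":0.000,"dy":0.003,"dz":0.001,"rx":-0.008,"ry":0.003,"rz":0.035,"claw":0}]'; python3 st.py; python3 hm.py
```

```text
time: 5.75
eef_pos: [0.6524, -0.151, 0.0495]
tool_rot: [[0.221, -0.975, 0.004], [-0.975, -0.221, -0.006], [0.006, -0.003, -1.0]]
contact_force: [2.6, 0.2, -0.5]
gripper_width: 0.0008
t 5.75 p [ 0.6524 -0.151   0.0495] yaw_fix 6.67 radial/offset in tool-yaw frame 0.0944 0.0179 fix xy 0.1467 0.0838 F [ 2.6  0.2 -0.5] tilt [ 0.004 -0.006]
side 552 rect [52.4 12.6] [144.4  30.8] line deg 8.46 offset from pivot mm -1.18
scene 148 rect [10.6 -1.1] [62.3 25.5] line deg 10.8 offset from pivot mm -0.03
```

View pics/hm_side.png

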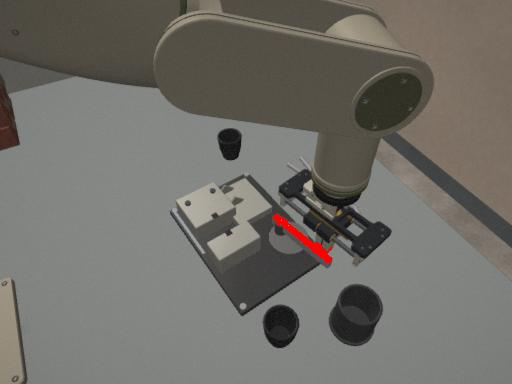

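```bash
python3 -m creep '[{"dx":0.000,"dy":0.003,"dz":0.001,"rx":0,"ry":0,"rz":0.03,"claw":0},{"dx":0.000,"dy":0.003,"dz":0.001,"rx":0,"ry":0,"rz":0.03,"claw":0},{"dx":0.000,"dy":0.003,"dz":0.001,"rx":0,"ry":0,"rz":0.025,"claw":0},{"dx":0.000,"dy":0.002,"dz":0,"rx":0,"ry":0,"rz":0.025,"claw":0},{"dx":0.000,"dy":0.0,"dz":0,"rx":0,"ry":0,"rz":0,"claw":0}]'; python3 st.py; python3 hm.py
```

```text
time: 6.27
eef_pos: [0.6444, -0.1531, 0.0486]
tool_rot: [[0.116, -0.993, 0.01], [-0.993, -0.116, -0.007], [0.008, -0.009, -1.0]]
contact_force: [1.7, 0.1, 0.8]
gripper_width: 0.0006
t 6.2667 p [ 0.6444 -0.1531  0.0486] yaw_fix 0.56 radial/offset in tool-yaw frame 0.0932 0.0196 fix xy 0.148 0.0755 F [1.7 0.1 0.8] tilt [ 0.01  -0.007]
side 563 rect [53.5  8. ] [143.8  31. ] line deg 3.86 offset from pivot mm -1.31
scene 149 rect [10.1 -1.1] [24.3 61.2] line deg 3.76 offset from pivot mm 0.41
```

```bash
python3 -m creep '[{"dx":0.000,"dy":0.003,"dz":0.001,"rx":0,"ry":0,"rz":0.0,"claw":0},{"dx":0.000,"dy":0.003,"dz":0.001,"rx":0,"ry":0,"rz":0.0,"claw":0},{"dx":0.000,"dy":0.0005,"dz":0,"rx":0,"ry":0,"rz":0,"claw":0},{"dx":0.000,"dy":0.0,"dz":0,"rx":0,"ry":0,"rz":0,"claw":0},{"dx":0.000,"dy":0.0,"dz":0,"rx":0,"ry":0,"rz":0,"claw":0}]'; python3 st.py; python3 hm.py
```

```text
time: 6.78
eef_pos: [0.6383, -0.1539, 0.0469]
tool_rot: [[0.12, -0.993, 0.012], [-0.993, -0.12, -0.007], [0.008, -0.011, -1.0]]
contact_force: [4.0, 0.3, 0.0]
gripper_width: 0.0005
t 6.7833 p [ 0.6383 -0.1539  0.0469] yaw_fix 0.77 radial/offset in tool-yaw frame 0.0933 0.0132 fix xy 0.1481 0.0695 F [4.  0.3 0. ] tilt [ 0.012 -0.007]
side 564 rect [54.2  5.5] [143.5  32.4] line deg 0.41 offset from pivot mm -1.22
scene 148 rect [10.9 -2. ] [24.7 62.7] line deg 179.33 offset from pivot mm 0.92
```

The measured angle is about 0. I'll back off, rise clear and recheck.

```bash
python3 -m creep '[{"dx":0.000,"dy":-0.01,"dz":0,"rx":0,"ry":0,"rz":0.0,"claw":0},{"dx":0.000,"dy":-0.015,"dz":0,"rx":0,"ry":0,"rz":0.0,"claw":0},{"dx":0.000,"dy":-0.010,"dz":-0.02,"rx":0,"ry":0,"rz":0,"claw":0},{"dx":0.000,"dy":0.0,"dz":-0.04,"rx":0,"ry":0,"rz":0,"claw":0},{"dx":0.000,"dy":0.0,"dz":-0.04,"rx":0,"ry":0,"rz":0,"claw":0}]'
python3 -m creep '[{"dx":-0.01,"dy":-0.01,"dz":-0.01,"rx":0,"ry":0,"rz":-0.1,"claw":0},{"dx":-0.03,"dy":-0.01,"dz":0,"rx":0,"ry":0,"rz":-0.1,"claw":0},{"dx":-0.035,"dy":0,"dz":0,"rx":0,"ry":0,"rz":-0.1,"claw":0},{"dx":-0.035,"dy":0.0,"dz":0,"rx":0,"ry":0,"rz":-0.1,"claw":0},{"dx":-0.035,"dy":0.0,"dz":0,"rx":0,"ry":0,"rz":-0.1,"claw":0}]'
python3 st.py; python3 hm.py;cp pics/hm_scene.png pics/hm_scene4.png
```

```text
time: 7.3
eef_pos: [0.6616, -0.1461, 0.1328]
tool_rot: [[0.119, -0.993, -0.02], [-0.993, -0.12, 0.001], [-0.004, 0.02, -1.0]]
contact_force: [-0.0, -0.5, 0.5]
gripper_width: 0.0002
time: 7.72
eef_pos: [0.6341, -0.0126, 0.1535]
tool_rot: [[0.588, -0.809, -0.012], [-0.809, -0.588, -0.004], [-0.004, 0.012, -1.0]]
contact_force: [0.1, 0.7, 0.3]
gripper_width: 0.0003
t 7.7167 p [ 0.6341 -0.0126  0.1535] yaw_fix 29.88 radial/offset in tool-yaw frame -0.0289 0.0458 fix xy 0.0072 0.0803 F [0.1 0.7 0.3] tilt [-0.012 -0.004]
side 511 rect [53.5 -2.8] [ 23.6 145.4] line deg 179.25 offset from pivot mm -0.97
scene 310 rect [51.6 -3.5] [ 24.7 145.7] line deg 179.08 offset from pivot mm 0.63
```

View pics/hm_scene4.png

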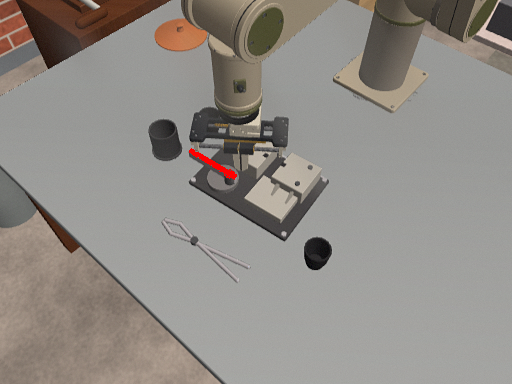

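Run:
```python
from h import *
f=grab_frame('side');cv2.imwrite('pics/side5.png',cv2.resize(cv2.convertScaleAbs(f['img'][190:290,260:350,::-1],alpha=1.6),None,fx=6,fy=6,interpolation=cv2.INTER_CUBIC))
f=grab_frame('scene');cv2.imwrite('pics/scene5.png',cv2.resize(cv2.convertScaleAbs(f['img'][130:230,170:270,::-1],alpha=1.3),None,fx=6,fy=6,interpolation=cv2.INTER_CUBIC))
```

```text
(no output)
```

View pics/side5.png

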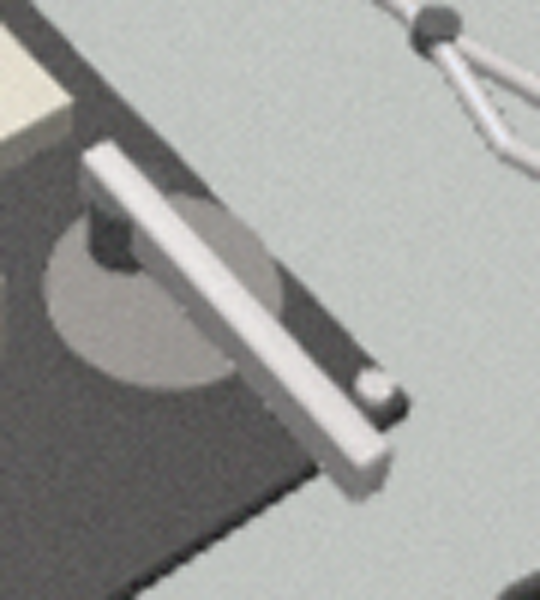

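View pics/scene5.png

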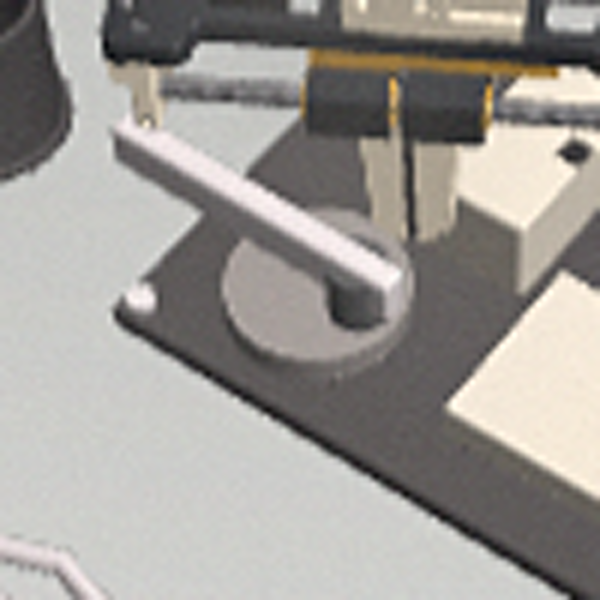

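Run:
```python
from h import *
ex=np.array([.1063,-.9943]);ey=np.array([.9943,.1063]);O=np.array([.5535,-.0140])
def go(n,o,L):
    f=grab_frame(n)
    for nm,h,a,b in L:
        A,B=[ray(f,(p[0]/6-.42+o[0],p[1]/6-.42+o[1]),h)[:2]-O for p in (a,b)]
        d=B-A;print(n,nm,'ang',np.degrees(np.arctan2(d@ey,d@ex)).round(2),'len',np.hypot(*d).round(4),'fixA',(A@ex).round(4),(A@ey).round(4),'B',(B@ex).round(4),(B@ey).round(4))
go('side',(260,190),[('left',.066,(85,153),(362,464)),('right',.066,(112,142),(390,447)),('plate',.012,(35,5),(405,397))])
go('scene',(170,130),[('front',.066,(388,290),(112,135)),('back',.066,(402,270),(122,119)),('plate',.012,(590,575),(122,310))])
```

```text
side left ang -0.98 len 0.1408 fixA 0.0385 0.0503 B 0.1793 0.0479
side right ang -0.77 len 0.1398 fixA 0.04 0.0605 B 0.1798 0.0586
side plate ang -0.37 len 0.2111 fixA -0.0622 0.1041 B 0.1489 0.1027
scene front ang 0.73 len 0.1407 fixA 0.0348 0.0597 B 0.1755 0.0614
scene back ang 1.6 len 0.1416 fixA 0.0362 0.0484 B 0.1777 0.0524
scene plate ang 1.66 len 0.2322 fixA -0.0875 0.0944 B 0.1446 0.1012
```

```bash
python3 -m creep '[{"dx":0,"dy":0,"dz":0,"rx":0,"ry":0,"rz":-0.105,"claw":0},{"dx":0,"dy":0,"dz":0,"rx":0,"ry":0,"rz":-0.105,"claw":0},{"dx":0,"dy":0,"dz":0,"rx":0,"ry":0,"rz":-0.105,"claw":0},{"dx":0,"dy":0,"dz":0,"rx":0,"ry":0,"rz":-0.105,"claw":0},{"dx":0,"dy":0,"dz":0,"rx":0,"ry":0,"rz":-0.105,"claw":0}]'
python3 -m creep '[{"dx":0,"dy":0,"dz":0,"rx":0,"ry":0,"rz":-0.105,"claw":0},{"dx":0,"dy":0,"dz":0,"rx":0,"ry":0,"rz":-0.105,"claw":0},{"dx":0,"dy":0,"dz":0,"rx":0,"ry":0,"rz":-0.105,"claw":0},{"dx":0,"dy":0,"dz":0,"rx":0,"ry":0,"rz":-0.105,"claw":0},{"dx":0,"dy":0,"dz":0,"rx":0,"ry":0,"rz":-0.105,"claw":0}]'
python3 st.py
```

```text
time: 8.43
eef_pos: [0.6365, -0.0225, 0.1525]
tool_rot: [[0.913, -0.407, -0.014], [-0.407, -0.913, -0.006], [-0.01, 0.011, -1.0]]
contact_force: [0.0, 0.5, -0.6]
gripper_width: 0.0005
time: 8.85
eef_pos: [0.6381, -0.0316, 0.1509]
tool_rot: [[0.993, 0.117, -0.017], [0.117, -0.993, -0.007], [-0.018, 0.005, -1.0]]
contact_force: [0.4, 0.2, -0.4]
gripper_width: 0.0007
t 8.85 p [ 0.6381 -0.0316  0.1509] yaw_fix 90.63 radial/offset in tool-yaw frame 0.0276 0.0282 fix xy 0.0265 0.0822 F [ 0.4  0.2 -0.4] tilt [-0.017 -0.007]
```

```bash
python3 -m creep '[{"dx":-0.013,"dy":-0.02,"dz":0,"rx":0,"ry":0,"rz":0,"claw":0},{"dx":-0.013,"dy":-0.02,"dz":0,"rx":0,"ry":0,"rz":0,"claw":0},{"dx":-0.013,"dy":-0.02,"dz":0,"rx":0,"ry":0,"rz":0,"claw":0},{"dx":-0.013,"dy":-0.02,"dz":0,"rx":0,"ry":0,"rz":0,"claw":0},{"dx":-0.013,"dy":-0.02,"dz":0,"rx":0,"ry":0,"rz":0,"claw":0}]'
python3 -m creep '[{"dx":-0.012,"dy":-0.018,"dz":0,"rx":0.002,"ry":0.003,"rz":0,"claw":0},{"dx":-0.012,"dy":-0.018,"dz":0,"rx":0.0,"ry":0.003,"rz":0,"claw":0},{"dx":-0.012,"dy":-0.018,"dz":0,"rx":0.0,"ry":0.003,"rz":0,"claw":0},{"dx":-0.012,"dy":-0.018,"dz":0,"rx":0,"ry":0.003,"rz":0,"claw":0},{"dx":-0.012,"dy":-0.01,"dz":0,"rx":0,"ry":0,"rz":0,"claw":0}]'
python3 st.py
```

```text
time: 9.27
eef_pos: [0.5636, 0.0502, 0.1495]
tool_rot: [[0.994, 0.105, -0.018], [0.105, -0.994, -0.01], [-0.019, 0.008, -1.0]]
contact_force: [-0.6, 0.6, 0.0]
gripper_width: 0.0007
time: 9.68
eef_pos: [0.4952, 0.1233, 0.1495]
tool_rot: [[0.996, 0.09, -0.008], [0.09, -0.996, -0.007], [-0.008, 0.007, -1.0]]
contact_force: [0.0, 0.4, -0.4]
gripper_width: 0.0008
t 9.6833 p [0.4952 0.1233 0.1495] yaw_fix 89.04 radial/offset in tool-yaw frame -0.1016 0.1961 fix xy -0.1427 -0.0433 F [ 0.   0.4 -0.4] tilt [-0.008 -0.007]
```

```bash
python3 -m creep '[{"dx":0,"dy":-0.01,"dz":0,"rx":0,"ry":0,"rz":-0.015,"claw":0},{"dx":0,"dy":-0.004,"dz":0.015,"rx":0,"ry":0,"rz":0,"claw":0},{"dx":0,"dy":0,"dz":0.025,"rx":0,"ry":0,"rz":0,"claw":0},{"dx":0,"dy":0,"dz":0.025,"rx":0,"ry":0,"rz":0,"claw":0},{"dx":0,"dy":0,"dz":0.02,"rx":0,"ry":0,"rz":0,"claw":0}]'
python3 st.py
```

```text
time: 10.1
eef_pos: [0.5016, 0.1365, 0.0692]
tool_rot: [[0.995, 0.1, 0.006], [0.1, -0.995, -0.006], [0.006, 0.006, -1.0]]
contact_force: [0.4, 0.6, 0.1]
gripper_width: 0.0006
t 10.1 p [0.5016 0.1365 0.0692] yaw_fix 89.63 radial/offset in tool-yaw frame -0.092 0.2096 fix xy -0.1552 -0.0356 F [0.4 0.6 0.1] tilt [ 0.006 -0.006]
```

```bash
python3 -m creep '[{"dx":-0.003,"dy":0,"dz":0.01,"rx":0,"ry":0,"rz":0,"claw":0},{"dx":-0.003,"dy":0,"dz":0.01,"rx":0,"ry":0,"rz":0,"claw":0},{"dx":-0.002,"dy":0,"dz":0.01,"rx":0,"ry":0,"rz":0,"claw":0},{"dx":-0.002,"dy":0,"dz":0.004,"rx":0,"ry":0,"rz":0,"claw":0},{"dx":0,"dy":0,"dz":0,"rx":0,"ry":0,"rz":0,"claw":0}]'
python3 st.py; python3 hm.py
python3 - <<'E'
from h import *
f=grab_frame('scene')
cv2.imwrite('pics/scene6.png',cv2.resize(f['img'][80:300,130:400,::-1],None,fx=2.1,fy=2.1,interpolation=cv2.INTER_CUBIC))
E
```

```text
time: 10.52
eef_pos: [0.4912, 0.1321, 0.029]
tool_rot: [[0.995, 0.095, -0.0], [0.095, -0.995, -0.007], [-0.001, 0.007, -1.0]]
contact_force: [0.2, -0.6, 0.0]
gripper_width: 0.001
t 10.5167 p [0.4912 0.1321 0.029 ] yaw_fix 89.35 radial/offset in tool-yaw frame -0.1038 0.2058 fix xy -0.1519 -0.0464 F [ 0.2 -0.6  0. ] tilt [-0.    -0.007]
side 502 rect [53.9  0.4] [144.5  21.9] line deg 179.43 offset from pivot mm -1.21
scene 308 rect [51.7 -3.1] [ 25.3 144.7] line deg 179.27 offset from pivot mm 0.71
```

View pics/scene6.png

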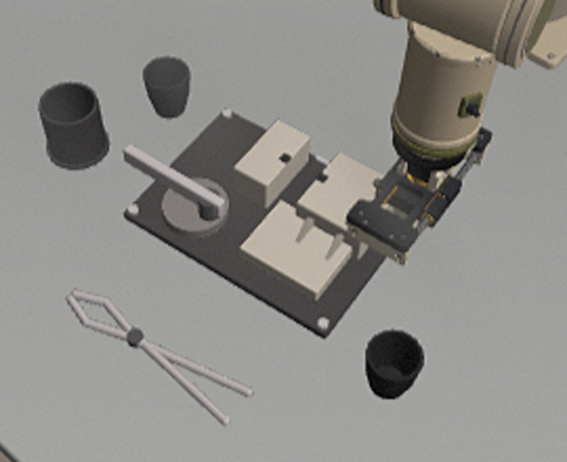

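The handle points along fixture +x at (175,175), and the fingers are behind the slide at about (400,255). Next is the push.

```bash
python3 -m creep '[{"dx":0,"dy":0.007,"dz":-0.002,"rx":0,"ry":0,"rz":-0.005,"claw":0},{"dx":0,"dy":0.007,"dz":-0.001,"rx":0,"ry":0,"rz":-0.005,"claw":0},{"dx":0,"dy":0.007,"dz":0,"rx":0,"ry":0,"rz":0,"claw":0},{"dx":0,"dy":0.006,"dz":0,"rx":0,"ry":0,"rz":0,"claw":0},{"dx":0,"dy":0.006,"dz":0,"rx":0,"ry":0,"rz":0,"claw":0}]'
python3 st.py
python3 -m creep '[{"dx":0,"dy":0.005,"dz":0,"rx":0,"ry":0,"rz":0,"claw":0},{"dx":0,"dy":0.005,"dz":0,"rx":0,"ry":0,"rz":0,"claw":0},{"dx":0,"dy":0.005,"dz":0,"rx":0,"ry":0,"rz":0,"claw":0},{"dx":0,"dy":0.005,"dz":0,"rx":0,"ry":0,"rz":0,"claw":0},{"dx":0,"dy":0.003,"dz":0,"rx":0,"ry":0,"rz":0,"claw":0}]'
python3 st.py
```

```text
time: 11.08
eef_pos: [0.4985, 0.0989, 0.0376]
tool_rot: [[0.994, 0.108, 0.008], [0.108, -0.994, -0.004], [0.007, 0.005, -1.0]]
contact_force: [0.3, 4.5, -3.6]
gripper_width: 0.0004
t 11.0833 p [0.4985 0.0989 0.0376] yaw_fix 90.11 radial/offset in tool-yaw frame -0.0973 0.1733 fix xy -0.1181 -0.0427 F [ 0.3  4.5 -3.6] tilt [ 0.008 -0.004]
time: 11.5
eef_pos: [0.5013, 0.0737, 0.0376]
tool_rot: [[0.994, 0.107, 0.008], [0.107, -0.994, -0.002], [0.008, 0.003, -1.0]]
contact_force: [-0.0, 3.7, -0.1]
gripper_width: 0.0001
t 11.5 p [0.5013 0.0737 0.0376] yaw_fix 90.03 radial/offset in tool-yaw frame -0.0975 0.1478 fix xy -0.0927 -0.0426 F [-0.   3.7 -0.1] tilt [ 0.008 -0.002]
```

```bash
python3 -m creep '[{"dx":0,"dy":0.002,"dz":0,"rx":0,"ry":0,"rz":0,"claw":0},{"dx":0,"dy":0.002,"dz":0,"rx":0,"ry":0,"rz":0,"claw":0},{"dx":0,"dy":0.001,"dz":0,"rx":0,"ry":0,"rz":0,"claw":0},{"dx":0,"dy":0.001,"dz":0,"rx":0,"ry":0,"rz":0,"claw":0},{"dx":0,"dy":0.001,"dz":0,"rx":0,"ry":0,"rz":0,"claw":0}]'
python3 st.py
```

```text
time: 11.92
eef_pos: [0.5018, 0.0691, 0.0377]
tool_rot: [[0.994, 0.106, 0.007], [0.106, -0.994, 0.004], [0.008, -0.003, -1.0]]
contact_force: [0.4, 8.7, -1.0]
gripper_width: 0.0002
t 11.9167 p [0.5018 0.0691 0.0377] yaw_fix 90.0 radial/offset in tool-yaw frame -0.0976 0.1431 fix xy -0.0881 -0.0426 F [ 0.4  8.7 -1. ] tilt [0.007 0.004]
```

```bash
python3 -m creep '[{"dx":0,"dy":0.002,"dz":0,"rx":0,"ry":0,"rz":0,"claw":0},{"dx":0,"dy":0.002,"dz":0,"rx":0,"ry":0,"rz":0,"claw":0},{"dx":0,"dy":0.002,"dz":0,"rx":0,"ry":0,"rz":0,"claw":0},{"dx":0,"dy":0.002,"dz":0,"rx":0,"ry":0,"rz":0,"claw":0},{"dx":0,"dy":0.002,"dz":0,"rx":0,"ry":0,"rz":0,"claw":0}]'
python3 st.py
python3 - <<'E'
from h import *
f=grab_frame('scene');g=grab_frame('side')
a=cv2.resize(f['img'][120:220,190:320,::-1],None,fx=6,fy=6,interpolation=cv2.INTER_CUBIC);cv2.imwrite('pics/scene7.png',a)
cv2.imwrite('pics/side7.png',cv2.resize(cv2.convertScaleAbs(g['img'][160:290,160:330,::-1],alpha=1.5),None,fx=4.5,fy=4.5,interpolation=cv2.INTER_CUBIC))
E
```

```text
time: 12.33
eef_pos: [0.5017, 0.0693, 0.0379]
tool_rot: [[0.994, 0.109, 0.006], [0.109, -0.994, 0.021], [0.008, -0.02, -1.0]]
contact_force: [-0.8, 12.5, 0.4]
gripper_width: 0.0004
t 12.3333 p [0.5017 0.0693 0.0379] yaw_fix 90.13 radial/offset in tool-yaw frame -0.0973 0.1436 fix xy -0.0883 -0.0426 F [-0.8 12.5  0.4] tilt [0.006 0.021]
```

View pics/scene7.png

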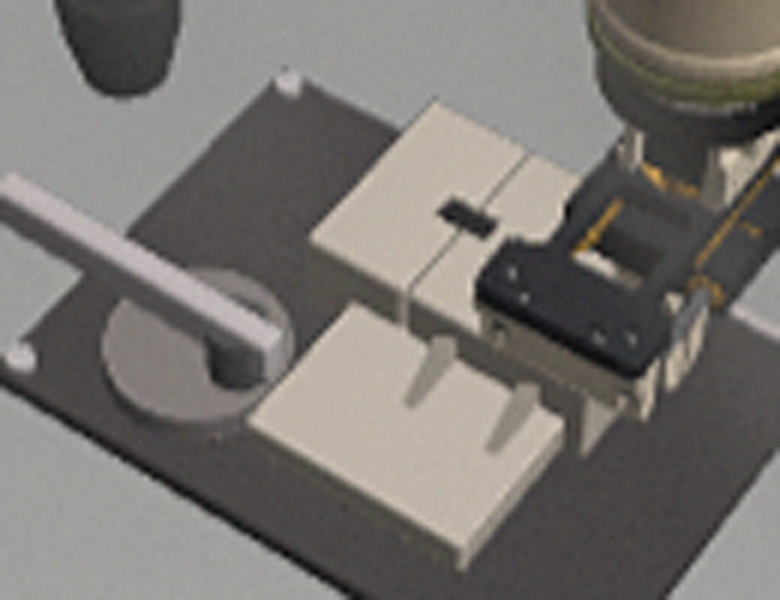

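View pics/side7.png

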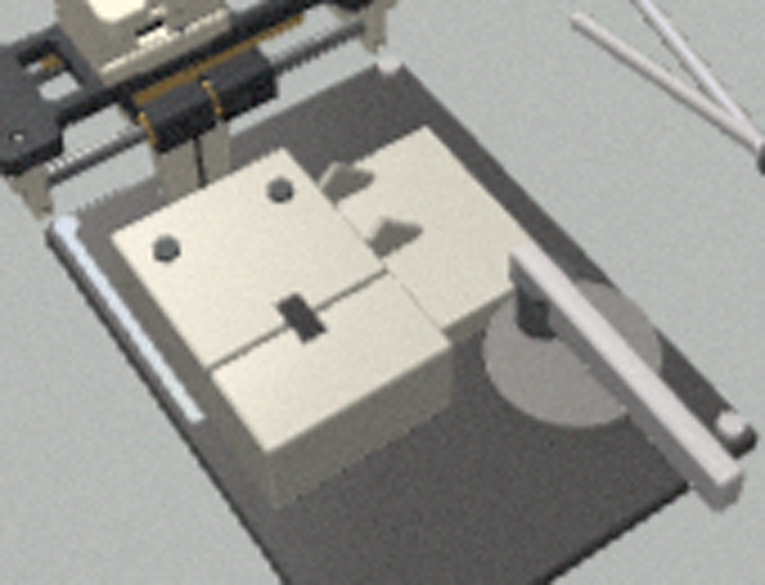

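```bash
python3 -m creep '[{"dx":0,"dy":0.003,"dz":0,"rx":0,"ry":0,"rz":0,"claw":0},{"dx":0,"dy":0.004,"dz":0,"rx":0,"ry":0,"rz":0,"claw":0},{"dx":0,"dy":0.005,"dz":0,"rx":0,"ry":0,"rz":0,"claw":0},{"dx":0,"dy":0.005,"dz":0,"rx":0,"ry":0,"rz":0,"claw":0},{"dx":0,"dy":0.005,"dz":0,"rx":0,"ry":0,"rz":0,"claw":0}]'
python3 st.py
```

```text
time: 12.85
eef_pos: [0.5016, 0.0698, 0.0382]
tool_rot: [[0.994, 0.112, 0.002], [0.112, -0.992, 0.057], [0.008, -0.057, -0.998]]
contact_force: [-2.9, 28.6, 2.4]
gripper_width: 0.0002
t 12.85 p [0.5016 0.0698 0.0382] yaw_fix 90.33 radial/offset in tool-yaw frame -0.0968 0.1444 fix xy -0.0889 -0.0426 F [-2.9 28.6  2.4] tilt [0.002 0.057]
```

It takes 28 N without moving, so it is at a hard stop. I'll back off and check.

```bash
python3 -m creep '[{"dx":0,"dy":-0.006,"dz":0,"rx":0,"ry":0,"rz":0,"claw":0},{"dx":0,"dy":-0.01,"dz":0,"rx":-0.02,"ry":0,"rz":0,"claw":0},{"dx":0,"dy":-0.015,"dz":0,"rx":-0.03,"ry":0,"rz":0,"claw":0},{"dx":0,"dy":-0.015,"dz":0,"rx":0,"ry":0,"rz":0,"claw":0},{"dx":0,"dy":0,"dz":-0.03,"rx":0,"ry":0,"rz":0,"claw":0}]'
python3 st.py
python3 -m creep '[{"dx":0,"dy":-0.01,"dz":-0.03,"rx":0,"ry":0,"rz":0,"claw":0},{"dx":0,"dy":-0.03,"dz":-0.03,"rx":0,"ry":0,"rz":0,"claw":0},{"dx":0,"dy":-0.03,"dz":-0.03,"rx":0,"ry":0,"rz":0,"claw":0},{"dx":0,"dy":-0.03,"dz":0,"rx":0,"ry":0,"rz":0,"claw":0},{"dx":0,"dy":0,"dz":0,"rx":0,"ry":0,"rz":0,"claw":0}]'
python3 st.py;python3 hm.py
python3 - <<'E'
from h import *
ex=np.array([.1063,-.9943]);ey=np.array([.9943,.1063]);O=np.array([.5535,-.0140])
for n in ('scene','side'):
    f=grab_frame(n);P=cloud(f)
    cv2.imwrite(f'pics/{n}8.png',f['img'][:,:,::-1])
    q=np.stack([(P[...,:2]-O)@ex,(P[...,:2]-O)@ey],-1)
    m=(P[...,2]>.054)&(P[...,2]<.064)&(abs(q[...,0])<.16)&(q[...,1]<.02)&(q[...,1]>-.12)
    Q=q[m];r=cv2.minAreaRect((Q*1000).astype(np.float32));print(n,'tops',np.round(r[0],1),np.round(r[1],1),r[2])
    b=Q[(Q[:,1]>-.06)&(Q[:,1]<-.055)];print(np.percentile(b[:,0],[0,100]).round(4))
    for nm,c,z,rad in (('cra',(.507,-.237),.03,.05),('flask',(.631,-.278),.03,.06),('crb',(.638,.218),.03,.05),('tongs',(.777,0),.006,.14)):
        mm=(np.hypot(P[...,0]-c[0],P[...,1]-c[1])<rad)&(P[...,2]>z)&((P[...,2]<.09))&(P[...,0]>c[0]-.06)
        r=cv2.minAreaRect((P[mm][:,:2]*1000).astype(np.float32));print(nm,np.round(r[0]),np.round(r[1]))
E
```

```text
time: 13.27
eef_pos: [0.4922, 0.1154, 0.0653]
tool_rot: [[0.994, 0.112, -0.001], [0.112, -0.994, 0.003], [-0.001, -0.003, -1.0]]
contact_force: [-0.7, 1.3, -1.7]
gripper_width: 0.0003
t 13.2667 p [0.4922 0.1154 0.0653] yaw_fix 90.31 radial/offset in tool-yaw frame -0.1011 0.1908 fix xy -0.1352 -0.0472 F [-0.7  1.3 -1.7] tilt [-0.001  0.003]
time: 13.68
eef_pos: [0.4831, 0.2161, 0.1652]
tool_rot: [[0.994, 0.109, 0.007], [0.109, -0.994, -0.001], [0.007, 0.002, -1.0]]
contact_force: [0.2, 0.8, -1.3]
gripper_width: 0.0004
t 13.6833 p [0.4831 0.2161 0.1652] yaw_fix 90.16 radial/offset in tool-yaw frame -0.0997 0.2916 fix xy -0.2363 -0.0455 F [ 0.2  0.8 -1.3] tilt [ 0.007 -0.001]
side 510 rect [54.3 -2.9] [ 24.5 144.6] line deg 179.14 offset from pivot mm -0.77
scene 308 rect [52.4 -3.5] [ 23.6 144.5] line deg 179.92 offset from pivot mm -0.29
scene tops [-10.  -37.2] [113.2 141.5] 89.66983795166016
[-0.0799  0.0601]
cra [ 507. -237.] [58. 56.]
flask [ 631. -277.] [73. 72.]
crb [637. 219.] [58. 58.]
tongs [818.   8.] [126. 239.]
side tops [ -8.3 -36.4] [142.3 112.6] 0.2162761390209198
[-0.0784  0.0621]
cra [ 507. -238.] [58. 58.]
flask [ 631. -279.] [71. 71.]
crb [637. 217.] [59. 59.]
tongs [775.   0.] [ 45. 237.]
```

View pics/side8.png

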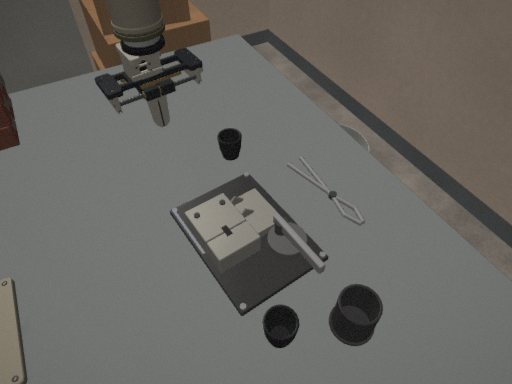

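View pics/scene8.png

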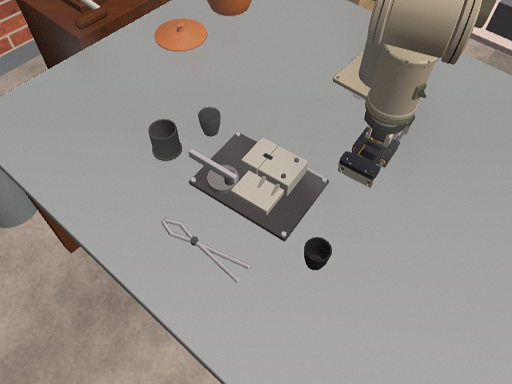

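The combined top length is 140.0 to 140.5 mm, against 50 + 90 = 140 mm when closed. The cam is within about 1° of 0. The crucibles and flask haven't moved, and the tools are clear.

```bash
python3 -c "
from plant import order;print(order.job_done())"
```

```text
the job is handed in; nothing more can be done
None
```

The mould is closed and the job is handed in, with no verdict reported. The robot took about 14 s and ended clear of everything.

- **Cam:** I pushed the handle round with the shut fingertips, without gripping it, from about 1.48 rad to about 0. The contact force read at most about 5 N. The final line fits put it within about 1° of the low point. The rectangle centres disagreed slightly, suggesting about -3°, which I put down to depth bias. Handle edges compared with the plate edge in the same pictures gave about -0.5°.
- **Slide:** After backing off and rechecking the cam, I pushed the slide forward until it stopped. It held at 28.6 N without moving. The two halves together measured 140.0 and 140.5 mm in the two views, against 140 mm when closed. A thin seam line still shows between them. The fingers' own readings gave about 37 mm of travel rather than 40 mm, but that relies on a guessed finger thickness and the camera calibration.
- **Loose items:** Both crucibles and the flask measured within about 2 mm of where they started, which is measuring noise. The tongs look unmoved, and the side view agrees. The scene view's tongs measurement at the end was unusable because it picked up stray points.

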